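# Lock the footed tube block onto the shaker

## Task

Take the metal tube block that has the flat flanged foot, lay its foot on the open front of the shaker's slide, and slide it back under the rails until it is fully home and the sprung catch has clicked up behind it. Leave the plain tube block without a foot where it stands.

Things in the scene. Friction and masses are not known exactly. Their poses are not given: they have to be found in the camera images.
- footed_block: Aluminium, 0.2-0.5 kg: body 60 (x) x 40 (y) x 50 high, dark wells on top, centred on a flat foot 80 (x) x 72 (y) x 8 thick with bevelled corners; ends alike. Origin: centre of the foot's underside, z up. x starts within 0.5 rad of world x. Grip its body across the 40. Lay its origin at shaker x=-85, y=0; slide it held (4 mm off at most), or let go and push from behind (8 mm, 10 deg).
- shaker: White box, 280 (x) x 210 (y). Origin: centre of underside; x = slide-in direction, away from the robot; z up. Slide on y=0, flat bed at z=70: open front x=-139 to -66; flared cheeks to x=-25 narrow from 106 to 82 apart and centre the foot; then parallel rails to the stop hump (top z=95) at x=90, lips 54 apart, 10.5 over the bed. Rails, cheeks 15.5 high. Home: block origin at x=40 to 50.
- catch (a joint): Sprung steel catch in the middle of the bed, 24 wide, 7 high, ramp from shaker x=-21 up to an upright back face at x=0. Value in m: 0 = up, to 0.009 pressed down. The sliding foot presses it down (spring 0.75 N up, 1.8 N flush; pushing the block takes 2 to 8 N); it springs back to 0 behind the foot's rear edge and holds the block. Pressing it from above would release the block.
- plain_block: Aluminium tube block without a foot, 60 (x) x 40 (y) x 58 high, with the same dark wells on top; it does not fit the slide. Origin: centre of its underside.

How it is judged:
By the outcome, as a careful person would: the job done as asked, in the order asked, and still so for the second after the job is handed in, with the robot touching nothing.
It also fails if it takes over 53 s, if anything falls off the work surface, if the arm or the gripper's body presses on something with over 40 N, if the wrist force passes 120 N, or if a joint passes its speed limit or range.

## Robot

A 6-joint arm with a two-finger parallel gripper is mounted at the origin on the work surface. World frame = base frame: x ahead of the robot, y to its left, z up, the work surface at z = 0. Lengths are in mm, angles in rad, forces in N, time in s.
With the tool pointing down it reaches from about 275 to 750 mm from the base axis. Payload 10.2 kg.
Tool frame: the origin (TCP) lies between the finger pads; the fingertips stand 17 mm ahead of it and the grasp point (between the pads) lies 2 mm behind it; z points along the fingers, y is the line along which they close (so a half turn about z gives the same grasp; the last joint's range is limited). The gripper opens to 85 mm and grips with 20 to 120 N. Pads are 22 mm wide; open, the fingers measure 114 mm over their backs; the gripper's body (76 mm by 85 mm) begins 54 mm behind the grasp point. The pads swing forward as they close: fully open they stand 13 mm farther back than shut.
Start: joints at [0.94, 0.313, 1.498, -0, 1.331, -0.223], TCP at [208.223, 481.949, 248.294] pointing down, gripper open.
Joint ranges: [-2.94, 2.94], [-0.97, 2.17], [0.19, 2.56], [-1.23, 4.37], [0.02, 3.11], [-2.88, 2.88]. Speed limits (rad/s): [2.39, 2.39, 3.01, 3.14, 3.14, 3.14].

## Interface

Orientations are given as a unit quaternion [w, x, y, z].
In Python, from rig import * gives the robot as it stands.
- The arm moves only by the tool step_arm, never from a script. Its argument "commands" is text: rows parted by semicolons, each of 7 numbers parted by spaces: the opening, from 0 (shut) to 1 (fully open), then the shift along the tool's x, y, z in cm, then the turn, a rotation vector about the tool's x, y, z in rad. In form: hand x y z rx ry rz; .... A call has 1 to 20 rows; each row is the pose to reach, as a shift and turn from the pose commanded when the call began, along the tool's axes at that moment; what a row does not reach only later rows make up. A row lasts 1/12 s, in which the tool goes at most 41.7 mm and 7.16 degrees, less where a joint would pass 70% of its speed; a pose out of reach is approached as far as the arm can. A call with a gripper value outside its range is refused whole. The fingers move at their own pace and stop on an object; "newtons" is the grip in N (left out, the last holds). Time passes only in rows, so rows that repeat a pose let the fingers close. It gives the time, the measured TCP pose, the force, the opening and the grip force at its end, in the units of the state.
- sense(): the state, without advancing time (a new reading comes with each control period).
- capture(name): name is "side" or "top" or "wrist"; returns the picture (400x640x3 uint8, red, green, blue); there is no depth.
- camera_model(name): a dict with "mtx" (3x3 intrinsics, pixels), "k1" (the pictures are not rectified: a ray, as slopes to the right and down, at radius r is drawn at 1 + k1 r^2 times it, then the intrinsics apply), "eye" and "rotation" of the camera in the world. Camera axes: x right, y down, z forward; pixel columns grow to the right and rows downward; lengths in mm; the calibration is good to about 2 mm. A picture is of the moment at which its call begins: read the wrist's pose just before it. camera_model takes no time and is no camera call; for the wrist camera it gives the pose at the moment of the call.
- finish_job(): hands the job in; it is judged then, once.
Trained networks look in the newest picture that a camera, given by its name, has taken for a name from the list of things; names that differ only in an ending like _2 or _b are one class to them, and where a whole thing is asked for, a point or a joint stands for the part that bears it (a point fixed in the world has none). Each returns a list of dicts, best first, with "score" (0 to 1); they miss things now and then, are a little off and sometimes report something else, mostly with a low value. They report only what shows in the picture. A call takes as long as a camera call.
- search_frame(camera, label): "rect" ([centre column, centre row, width, height] in pixels, round what is visible of it).
- trace(camera, label): "mask" (400x640 bool, what is visible of it) and "rect" ([centre column, centre row, width, height] in pixels, round what is visible of it).
- spot_point(camera, label): "xy" ([column, row] in pixels: a listed point, or the origin of a listed thing).
The state is a dict: "time_s": time; "joints": joint angles; "dq": joint speeds; "tau": joint torques, N m; "eef_pos": TCP position; "ee_rot": TCP orientation; "force": force on the tool from outside, world axes, zero at the start; "wrist_torque": the same for the moment, N m; "grip_width": opening from 0.0 (shut) to 1.0 (fully open); "grip_force": force on a finger pad.
Only numpy, scipy, OpenCV 4.12 (cv2) and the standard library are available. Lean on these libraries where they do the work, as an engineer would, in place of code of your own. Each camera call takes 0.05 s, during which the arm holds its last target. There are 200 camera calls.

## Working session

There is one attempt and no reset: what is moved stays moved. The work goes in short steps, Python scripts to look and compute and a tool call to move; the robot and the scene stay as the last step left them, time stands still between calls to the robot, and variables do not carry over. Pictures are saved under pics/ and viewed, at most 10 in all, crops included, and the job is handed in when it is done.

Besides the shell and the picture viewer there is one more tool, called after "Emit:" as a command line: name --argument value ..., lists and objects as JSON in quotes. step_arm: Moves the arm, as the interface text tells. Its arguments: {"type":"object","properties":{"commands":{"type":"string"},"newtons":{"type":"number"}},"required":["commands"]}

```bash
mkdir -p pics; cat > h.py <<'E'
from rig import *
import numpy as np, cv2
from scipy.spatial.transform import Rotation as R
def rot(q): return R.from_quat([q[1],q[2],q[3],q[0]])
def ray(m,uv):
    K=np.array(m["mtx"]);d=np.array([(uv[0]-K[0,2])/K[0,0],(uv[1]-K[1,2])/K[1,1]])
    s=d.copy()
    for _ in range(20): s=d/(1+m["k1"]*(s@s))
    return np.array(m["eye"]),np.array(m["rotation"])@np.array([s[0],s[1],1])
def atz(m,uv,z):
    e,d=ray(m,uv);return e+d*(z-e[2])/d[2]
def proj(m,P):
    c=(np.atleast_2d(P)-np.array(m["eye"]))@np.array(m["rotation"]);s=c[:,:2]/c[:,2:]
    s=s*(1+m["k1"]*(s**2).sum(1,keepdims=True));K=np.array(m["mtx"])
    return s*[K[0,0],K[1,1]]+[K[0,2],K[1,2]]
def save(n,im): cv2.imwrite("pics/"+n+".png",np.ascontiguousarray(im[:,:,::-1]))
E
python3 - <<'E'
from h import *
s=sense();print(s["time_s"],s["eef_pos"],s["ee_rot"])
for c in("top","side"):
    im=capture(c);save(c+"0",im);m=camera_model(c);print(c,m["mtx"],m["k1"],m["eye"],m["rotation"])
    for l in("footed_block","plain_block","shaker"):
        for d in spot_point(c,l)[:2]:print(l,d,atz(m,d["xy"],0).round())
        for d in search_frame(c,l)[:2]:print(l,d)
E
```

```text
0.0 [208.07807217 481.7441087  247.71872134] [-2.72166394e-04  2.02486166e-01  9.79284896e-01 -6.09720626e-04]
top [[384.83062753   0.         315.58645734]
 [  0.         384.83062753 200.45439158]
 [  0.           0.           1.        ]] -0.044395045823757334 [443.01417303  68.98098729 783.00127912] [ 0.05517192 -0.69826785  0.71235216 -0.04395998]Traceback (most recent call last):
  File "<stdin>", line 6, in <module>
  File "h.py", line 11, in atz
    e,d=ray(m,uv);return e+d*(z-e[2])/d[2]
        ~~~^^^^^^
  File "h.py", line 9, in ray
    return np.array(m["eye"]),np.array(m["rotation"])@np.array([s[0],s[1],1])
                              ~~~~~~~~~~~~~~~~~~~~~~~^~~~~~~~~~~~~~~~~~~~~~~~
ValueError: matmul: Input operand 1 has a mismatch in its core dimension 0, with gufunc signature (n?,k),(k,m?)->(n?,m?) (size 3 is different from 4)
```

Rotation is a quaternion; fix the helper.

```bash
sed -i 's/np.array(m\["rotation"\])/rot(m["rotation"]).as_matrix()/' h.py
python3 - <<'E'
from h import *
for c in("top","side"):
    im=capture(c);save(c+"0",im);m=camera_model(c);print(c,m["eye"])
    for l in("footed_block","plain_block","shaker"):
        for d in spot_point(c,l)[:2]:print(l,d,atz(m,d["xy"],0).round())
        for d in search_frame(c,l)[:2]:print(l,d)
E
```

```text
top [443.01417303  68.98098729 783.00127912]
footed_block {'xy': [253.5, 178.7], 'score': 0.71} [602. 209.   0.]
footed_block {'rect': [253.7, 178.1, 40.6, 46.1], 'score': 0.67}
plain_block {'xy': [195.0, 238.1], 'score': 0.66} [481. 329.   0.]
plain_block {'rect': [192.4, 238.5, 39.7, 33.2], 'score': 0.74}
shaker {'xy': [459.3, 187.0], 'score': 0.57} [ 575. -217.    0.]
shaker {'rect': [468.0, 179.8, 138.8, 164.4], 'score': 0.59}
side [  87.40918432 -738.60419033  628.02607099]
footed_block {'xy': [312.4, 191.6], 'score': 0.87} [597. 190.   0.]
footed_block {'rect': [311.0, 183.3, 32.7, 32.7], 'score': 0.63}
plain_block {'xy': [250.6, 177.6], 'score': 0.79} [485. 339.   0.]
plain_block {'rect': [250.6, 170.8, 29.4, 30.7], 'score': 0.68}
shaker {'xy': [403.7, 283.6], 'score': 0.71} [ 582. -209.    0.]
shaker {'rect': [402.9, 275.9, 178.9, 148.7], 'score': 0.81}
```

View pics/top0.png

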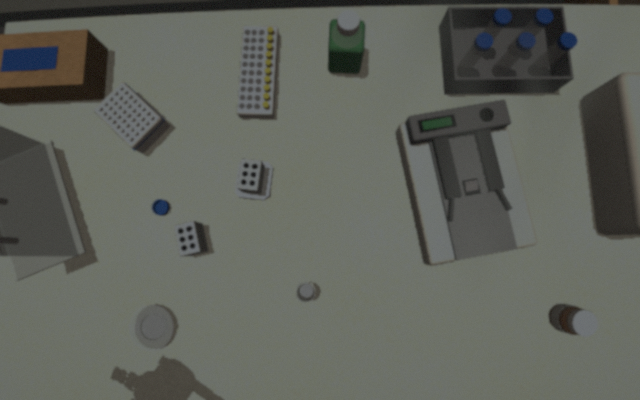

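View pics/side0.png

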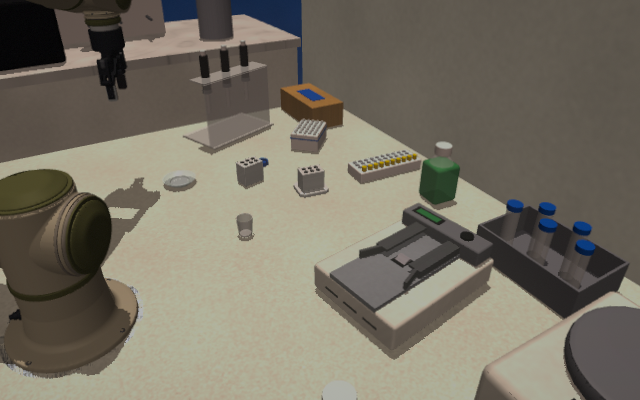

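The top view shows the footed block at about (253,178), the plain one at (192,238), and the shaker at about (468,180), turned slightly, with its front edge running from (432,263) to (534,245). I'll enlarge both for edges.

```bash
python3 - <<'E'
from h import *
im=cv2.imread("pics/top0.png")
a=cv2.resize(im[95:275,390:545],None,fx=3.3,fy=3.3,interpolation=cv2.INTER_CUBIC)
b=cv2.resize(im[150:210,230:285],None,fx=5,fy=5,interpolation=cv2.INTER_CUBIC)
o=np.zeros((594,800,3),np.uint8);o[:a.shape[0],:a.shape[1]]=a[:594];o[:300,520:795]=b
cv2.imwrite("pics/crop1.png",cv2.convertScaleAbs(o,alpha=1.7))
E
```

```text
(no output)
```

View pics/crop1.png

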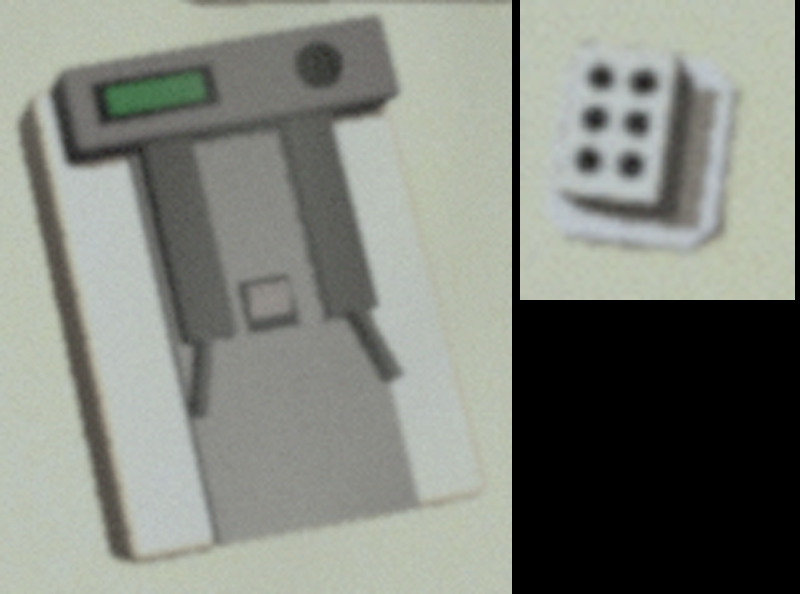

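The crop shows the block's wells clearly (centre about 615,121), plus the shaker's front corners (132,558)/(484,490), the lip ends (233,335)/(328,318) and the catch back edge (243,280)/(290,275). Next I fit poses to these.

```bash
cat > tf.py <<'E'
from h import *
from scipy.optimize import least_squares
def fit(m,px,P,x0):
    def W(x):
        q=np.array(P,float);c,s=np.cos(x[2]),np.sin(x[2])
        return np.c_[x[0]+c*q[:,0]-s*q[:,1],x[1]+s*q[:,0]+c*q[:,1],q[:,2]]
    f=lambda x:(proj(m,W(x))-px).ravel()
    r=least_squares(f,x0,x_scale=[10,10,.1],loss="soft_l1");return r.x,r.fun.reshape(-1,2) if 0 else f(r.x).reshape(-1,2)
E
python3 - <<'E'
from tf import *
m=camera_model("top")
px=np.array([(132,558),(484,490),(233,335),(328,318),(242,283),(291,275),(214,545),(419,502)])/3.3+[390,95]
for z in(70,):
  x,r=fit(m,px[:6],[(-140,105,z),(-140,-105,z),(-25,27,85.5),(-25,-27,85.5),(0,12,77),(0,-12,77)],[575,-217,0.2]);print(x,r.round(1).tolist())
w=np.array([(600,76),(643,82),(595,118),(637,123),(588,160),(630,165)])/5.+[230-104,150]
for p in(18,20):
  x,r=fit(m,w,[(p,9,58),(p,-9,58),(0,9,58),(0,-9,58),(-p,9,58),(-p,-9,58)],[602,209,0.]);print(x,r.round(1).tolist())
b=np.array([(587,48),(678,55),(660,207),(560,190)])/5.+[126,150]
x,r=fit(m,b,[(30,20,58),(30,-20,58),(-30,-20,58),(-30,20,58)],[602,209,0.]);print(x,r.round(1).tolist())
s=sense();print(s["time_s"],s["eef_pos"],R.as_matrix(rot(s["ee_rot"])).round(3))
E
```

```text
[ 5.75436491e+02 -2.10063818e+02  1.49836991e-01] [[-0.3, 0.3], [3.3, 1.0], [0.0, -1.8], [-0.3, -1.6], [0.5, 0.2], [-1.9, 0.5]]
[ 5.99610972e+02  2.06920726e+02 -1.41213711e-01] [[-0.1, -0.7], [0.4, -0.8], [-0.5, -0.0], [0.3, 0.0], [-0.5, 0.7], [0.3, 0.8]]
[ 5.99640979e+02  2.06923430e+02 -1.29949439e-01] [[-0.1, -1.6], [0.5, -1.9], [-0.5, 0.0], [0.3, -0.0], [-0.5, 1.7], [0.3, 1.7]]
[ 5.98038162e+02  2.04568738e+02 -1.48397529e-01] [[-0.8, -1.0], [1.2, 0.1], [0.2, -0.0], [-0.3, 0.8]]
0.8 [208.21464591 481.95027771 248.29066108] [[-0.918  0.397 -0.   ]
 [ 0.397  0.918 -0.   ]
 [-0.    -0.    -1.   ]]
```

Emit:
step_arm --commands "1 -46.8 -9.8 5 0 0 -0.27;1 -46.8 -9.8 5 0 0 -0.27;1 -46.8 -9.8 5 0 0 -0.27;1 -46.8 -9.8 5 0 0 -0.27;1 -46.8 -9.8 5 0 0 -0.27;1 -46.8 -9.8 5 0 0 -0.27;1 -46.8 -9.8 5 0 0 -0.27;1 -46.8 -9.8 5 0 0 -0.27;1 -46.8 -9.8 5 0 0 -0.27;1 -46.8 -9.8 5 0 0 -0.27;1 -46.8 -9.8 5 0 0 -0.27;1 -46.8 -9.8 5 0 0 -0.27;1 -46.8 -9.8 5 0 0 -0.27;1 -46.8 -9.8 5 0 0 -0.27"

```text
time_s: 1.97
eef_pos: [599.7, 205.2, 197.4]
ee_rot: [-0.001, 0.07, 0.998, -0.0]
force: [-0.7, 1.2, -0.4]
grip_width: 0.999
grip_force: 0.0
```

```bash
python3 - <<'E'
from h import *
s=sense();m=camera_model("wrist");im=capture("wrist");save("w1",im)
print(s["time_s"],s["eef_pos"],rot(s["ee_rot"]).as_matrix().round(3).tolist(),m["eye"])
for d in spot_point("wrist","footed_block")[:2]:print(d,atz(m,d["xy"],0).round(1))
t=trace("wrist","footed_block")
if t: print(t[0]["rect"],t[0]["score"])
P=[(599.5+np.cos(-.14)*a-np.sin(-.14)*b,206.9+np.sin(-.14)*a+np.cos(-.14)*b,58) for a,b in[(30,20),(30,-20),(-30,-20),(-30,20)]]
print(proj(m,P).round())
E
```

```text
1.9667 [599.69276589 205.17638674 197.39069302] [[-0.99, 0.14, -0.001], [0.14, 0.99, -0.0], [0.001, -0.0, -1.0]] [522.66855932 214.76566613 321.82083867]
{'xy': [322.6, 184.7], 'score': 0.92} [602.  202.8  -0. ]
[323.9, 189.8, 64.2, 82.9] 0.94
[[348. 227.]
 [305. 227.]
 [304. 164.]
 [349. 164.]]
```

View pics/w1.png

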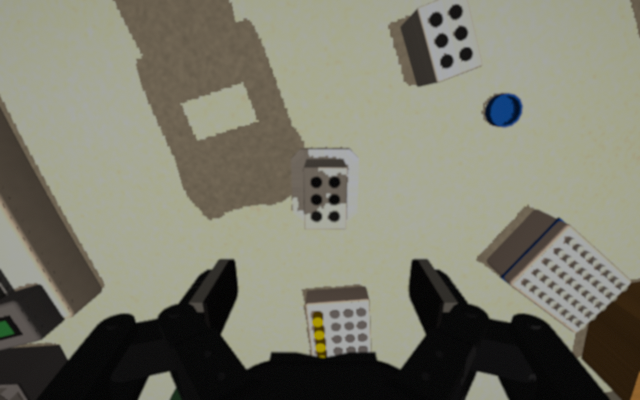

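The view confirms the body top at columns 304–348, rows 166–229. That matches the prediction within 2 px, so the block is at about (601,206), aligned with the gripper. Next: descend and grip.

Emit:
step_arm --commands "1 -0.1 0.1 4 0 0 0;1 -0.1 0.1 8 0 0 0;1 -0.1 0.1 12 0 0 0;1 -0.1 0.1 14.5 0 0 0;1 -0.1 0.1 15.7 0 0 0;1 -0.1 0.1 15.7 0 0 0;0.2 -0.1 0.1 15.7 0 0 0;0.2 -0.1 0.1 15.7 0 0 0;0.2 -0.1 0.1 15.7 0 0 0;0.2 -0.1 0.1 15.7 0 0 0;0.2 -0.1 0.1 15.7 0 0 0;0.2 -0.1 0.1 15.7 0 0 0;0.2 -0.1 0.1 15.7 0 0 0;0.2 -0.1 0.1 15.7 0 0 0;0.2 -0.1 0.1 15.7 0 0 0" --newtons 45

```text
time_s: 3.37
eef_pos: [600.9, 207.4, 43.1]
ee_rot: [0.001, 0.069, 0.998, 0.0]
force: [-1.2, -0.0, 6.9]
grip_width: 0.464
grip_force: 47.6
```

Emit:
step_arm --commands "0.2 0 0 -2 0 0 0;0.2 0 0 -5 0 0 0;0.2 -1.5 -7.5 -9 0 0 -0.06;0.2 -2.2 -11.5 -13 0 0 -0.12;0.2 -3 -15.5 -16 0 0 -0.18;0.2 -3.7 -19.5 -18 0 0 -0.24;0.2 -4.4 -23.5 -20 0 0 -0.29;0.2 -5.2 -27.5 -20.7 0 0 -0.29;0.2 -6 -31.5 -20.7 0 0 -0.29;0.2 -6.7 -35 -20.7 0 0 -0.29;0.2 -7.3 -38.5 -20.7 0 0 -0.29;0.2 -7.6 -40.5 -20.7 0 0 -0.29;0.2 -7.6 -40.5 -20.7 0 0 -0.29;0.2 -7.6 -40.5 -20.7 0 0 -0.29"

```text
time_s: 4.53
eef_pos: [618.8, -211.1, 247.9]
ee_rot: [-0.0, -0.073, 0.997, -0.001]
force: [0.7, 0.2, -3.8]
grip_width: 0.46
grip_force: 47.5
```

```bash
python3 - <<'E'
from h import *
s=sense();m=camera_model("wrist");im=capture("wrist");cv2.imwrite("pics/w2.png",cv2.convertScaleAbs(cv2.resize(im[:,:,::-1],(800,500),interpolation=cv2.INTER_CUBIC),alpha=1.3))
print(s["time_s"],s["eef_pos"],rot(s["ee_rot"]).as_matrix().round(3).tolist(),m["eye"],m["rotation"])
import json;json.dump({k:np.array(m[k]).tolist() for k in m},open("m2.json","w"))
for l in("footed_block","shaker","catch"):
  for d in spot_point("wrist",l)[:1]:print(l,d,atz(m,d["xy"],0).round(1))
E
```

```text
4.5333 [ 618.79221795 -211.08366771  247.94384522] [[-0.989, -0.145, -0.0], [-0.145, 0.989, -0.002], [0.001, -0.002, -1.0]] [ 541.73260346 -223.54342163  372.34251411] [0.10169201 0.64599087 0.74768535 0.11541727]
footed_block {'xy': [322.6, 241.4], 'score': 0.66} [ 712.3 -200.1    0. ]
shaker {'xy': [328.9, 138.2], 'score': 0.73} [ 574.8 -212.4    0. ]Traceback (most recent call last):
  File "<stdin>", line 6, in <module>
ValueError: it knows: footed_block, plain_block, shaker
```

View pics/w2.png

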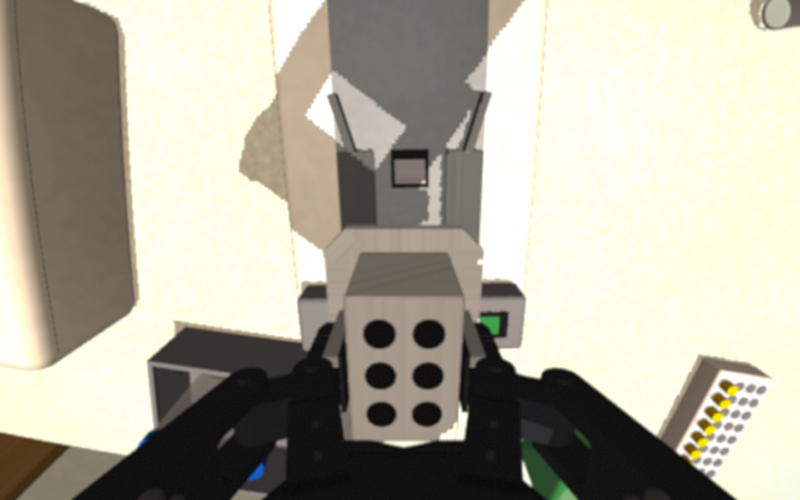

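View w2 (scaled 1.25) shows lip ends at (375,150)/(447,150), the catch back edge at row ~186 (cols 393–427), cheek tips at (337,95)/(480,93), and the held foot's rear edge at row 229 with body top corners (347,294)/(463,294).

```bash
python3 - <<'E'
from tf import *
import json;m=json.load(open("m2.json"))
px=np.array([(375,150),(447,150),(393,186),(427,186),(337,95),(480,93)])/1.25
x,r=fit(m,px,[(-25,-27,85.5),(-25,27,85.5),(0,-12,77),(0,12,77),(-66,-53,85.5),(-66,53,85.5)],[575,-210,.15]);print("shaker",x,r.round(1).tolist())
b=np.array([(347,294),(463,294),(362,253),(450,253)])/1.25;t=247.9
y,r=fit(m,b,[(-30,-20,t+14.9),(-30,20,t+14.9),(-30,-20,t-35.1),(-30,20,t-35.1)],[618,-211,.15]);print("block",y,r.round(1).tolist())
f=np.array([(345,229),(465,229),(327,249),(483,249)])/1.25
print(np.array([atz(m,p,t-35.1) for p in f[:2]]).round(1))
c,s_=np.cos(x[2]),np.sin(x[2])
for X in(-85,45):
  T=x[:2]+X*np.array([c,s_]);print(X,T)
E
```

```text
shaker [ 5.77257240e+02 -2.13629040e+02  1.58828757e-01] [[-0.6, 2.4], [-0.0, 1.6], [1.9, -0.8], [-0.8, -1.1], [-0.9, -0.2], [3.5, -0.2]]
block [ 6.19298599e+02 -2.11599673e+02  1.46258285e-01] [[-2.7, 1.2], [4.9, 1.2], [-0.8, -2.5], [0.7, -2.5]]
[[ 584.1 -243.8  212.8]
 [ 576.4 -191.8  212.8]]
-85 [ 493.32711776 -227.07279469]
45 [ 621.69083461 -206.51175877]
```

```bash
python3 - <<'E'
from tf import *
import json;m=json.load(open("m2.json"))
px=np.array([(375,150),(447,150),(393,186),(427,186),(333,95),(487,93)])/1.25
x,r=fit(m,px,[(-25,-27,85.5),(-25,27,85.5),(0,-12,77),(0,12,77),(-66,-53,85.5),(-66,53,85.5)],[575,-210,.15]);print("shaker",x,r.round(1).tolist())
A=rot(sense()["ee_rot"]).as_matrix();e=sense()["eef_pos"]
for X in(-85,45):
  T=x[:2]+X*np.array([np.cos(x[2]),np.sin(x[2])]);print(X,T,A.T@np.array([T[0]-e[0],T[1]-e[1],0]))
E
```

```text
shaker [ 5.77192857e+02 -2.13558400e+02  1.56949075e-01] [[-0.5, 2.2], [0.1, 1.6], [2.0, -0.8], [-0.7, -1.1], [2.6, -0.4], [-1.9, -0.2]]
-85 [ 493.23761233 -226.84436869] [ 1.28217246e+02 -3.34473414e+00  9.79414791e-02]
45 [ 621.6397506  -206.52465193] [-1.78095356 -2.668215   -0.00448685]
```

Emit:
step_arm --commands "0.2 3 -0.1 0 0 0 0;0.2 6 -0.2 0 0 0 -0.01;0.2 9 -0.3 3 0 0 -0.01;0.2 12 -0.3 6 0 0 -0.01;0.2 12.8 -0.3 9 0 0 -0.01;0.2 12.8 -0.3 11 0 0 -0.01;0.2 12.8 -0.3 11.8 0 0 -0.01;0.2 12.8 -0.3 12 0 0 -0.01;0.2 12.8 -0.3 12 0 0 -0.01;0.2 12.8 -0.3 12 0 0 -0.01;0.2 12.8 -0.3 12 0 0 -0.01;0.2 12.8 -0.3 12 0 0 -0.01"

```text
time_s: 5.68
eef_pos: [494.3, -226.8, 129.3]
ee_rot: [0.001, -0.081, 0.997, -0.001]
force: [0.1, 0.0, -3.7]
grip_width: 0.457
grip_force: 47.6
```

```bash
python3 - <<'E'
from h import *
s=sense();im=capture("side");c=im[190:360,300:500];cv2.imwrite("pics/s2.png",cv2.convertScaleAbs(cv2.resize(c[:,:,::-1],(700,595),interpolation=cv2.INTER_CUBIC),alpha=1.5))
print(s["time_s"],s["eef_pos"],s["ee_rot"],s["force"])
E
```

```text
5.6833 [ 494.25443429 -226.82145817  129.27264732] [ 6.82719523e-04 -8.12454888e-02  9.96693696e-01 -6.16915482e-04] [ 0.14753463  0.01621021 -3.67833744]
```

View pics/s2.png

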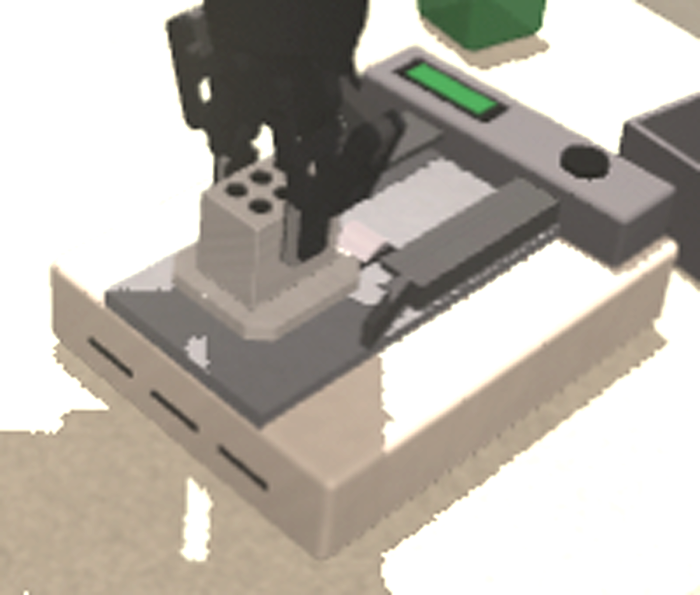

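The block is level over the open front, with the tips clear of the foot. Lower until contact.

Emit:
step_arm --commands "0.2 0 0 0.6 0 0 0;0.2 0 0 0.9 0 0 0;0.2 0 0 1.1 0 0 0;0.2 0 0 1.3 0 0 0;0.2 0 0 1.4 0 0 0;0.2 0 0 1.4 0 0 0;0.2 0 0 1.4 0 0 0"

```text
time_s: 6.32
eef_pos: [493.7, -226.8, 114.3]
ee_rot: [-0.0, -0.081, 0.997, 0.0]
force: [-1.0, 0.2, -4.1]
grip_width: 0.464
grip_force: 47.8
```

Emit:
step_arm --commands "0.2 0 0 0.1 0 0 0;0.2 0 0 0.15 0 0 0;0.2 0 0 0.2 0 0 0;0.2 0 0 0.2 0 0 0"

```text
time_s: 6.65
eef_pos: [493.9, -226.8, 113.2]
ee_rot: [0.0, -0.081, 0.997, -0.0]
force: [-1.3, 1.4, 4.9]
grip_width: 0.464
grip_force: 48.8
```

Emit:
step_arm --commands "0.2 -0.7 0 -0.1 0 0 0.007;0.2 -1.4 0 -0.1 0 0 0.007;0.2 -2.1 0 -0.1 0 0 0.007;0.2 -2.8 0 -0.1 0 0 0.007;0.2 -3.5 0 -0.1 0 0 0.007;0.2 -4.2 0 -0.1 0 0 0.007;0.2 -4.9 0 -0.1 0 0 0.007;0.2 -5.6 -0.05 -0.1 0 0 0.007;0.2 -6.1 -0.05 -0.1 0 0 0.007;0.2 -6.1 -0.05 -0.1 0 0 0.007;0.2 -6.1 -0.05 -0.1 0 0 0.007"

```text
time_s: 7.57
eef_pos: [554.3, -217.3, 113.3]
ee_rot: [0.0, -0.078, 0.997, -0.0]
force: [0.1, -1.1, -2.3]
grip_width: 0.461
grip_force: 48.1
```

Emit:
step_arm --commands "0.2 -0.7 0 0 0 0 0;0.2 -1.4 0 0 0 0 0;0.2 -2.1 0 0 0 0 0;0.2 -2.8 0 0 0 0 0;0.2 -3.5 0 0 0 0 0;0.2 -4.2 -0.03 0 0 0 0;0.2 -4.9 -0.03 0 0 0 0;0.2 -5.6 -0.05 0 0 0 0;0.2 -6.2 -0.05 0 0 0 0;0.2 -6.6 -0.05 0 0 0 0;0.2 -6.9 -0.05 0 0 0 0;0.2 -6.9 -0.05 0 0 0 0;0.2 -6.9 -0.05 0 0 0 0"

```text
time_s: 8.65
eef_pos: [622.3, -207.2, 113.3]
ee_rot: [0.0, -0.078, 0.997, -0.0]
force: [0.4, -0.2, -2.9]
grip_width: 0.46
grip_force: 48.1
```

```bash
python3 - <<'E'
from h import *
s=sense();im=capture("wrist");cv2.imwrite("pics/w3.png",cv2.convertScaleAbs(cv2.resize(im[0:260,200:460,::-1],(595,595),interpolation=cv2.INTER_CUBIC),alpha=1.5))
print(s["time_s"],s["eef_pos"],s["ee_rot"],s["force"])
E
```

```text
8.65 [ 622.31966041 -207.17957017  113.2556914 ] [ 1.35813380e-04 -7.75202869e-02  9.96990766e-01 -9.45618458e-06] [ 0.36968468 -0.20448763 -2.91033684]
```

View pics/w3.png

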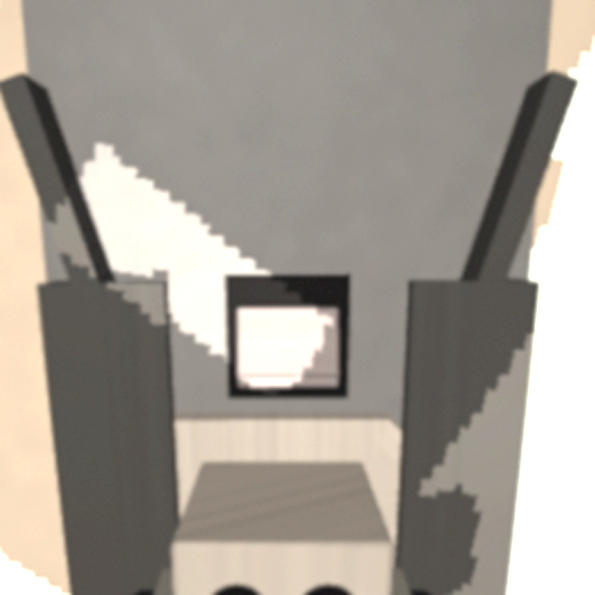

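The foot's rear edge is past the catch, with a ~5 mm gap, and the catch is visible and uncovered behind it. Release and retreat.

Emit:
step_arm --commands "0.6 0 0 0 0 0 0;0.7 0 0 0 0 0 0;0.7 0 0 0 0 0 0;0.7 0 0 0 0 0 0;0.7 0 0 0 0 0 0;0.7 0 0 -1 0 0 0;0.7 0 0 -3 0 0 0;0.7 0 0 -6 0 0 0;0.7 0 0 -9 0 0 0;0.7 0 0 -12 0 0 0;0.7 0 0 -14 0 0 0;0.7 0 0 -14 0 0 0;0.7 0 0 -14 0 0 0;0.7 0 0 -14 0 0 0"

```text
time_s: 9.87
eef_pos: [621.9, -207.1, 252.6]
ee_rot: [-0.001, -0.078, 0.997, 0.0]
force: [-0.1, 0.1, 0.1]
grip_width: 0.697
grip_force: 0.0
```

```bash
python3 - <<'E'
from h import *
s=sense();im=capture("wrist");sd=capture("side")
a=cv2.resize(im[0:260,200:460],(400,400),interpolation=cv2.INTER_CUBIC);b=cv2.resize(sd[190:360,310:480],(400,400),interpolation=cv2.INTER_CUBIC)
cv2.imwrite("pics/e1.png",cv2.convertScaleAbs(np.hstack([a,b])[:,:,::-1],alpha=1.4))
print(s["time_s"],s["eef_pos"],s["force"],s["grip_width"])
E
```

```text
9.8667 [ 621.89705827 -207.07383282  252.56557431] [-0.12542437  0.11053184  0.14453975] 0.6970277708867474
```

View pics/e1.png

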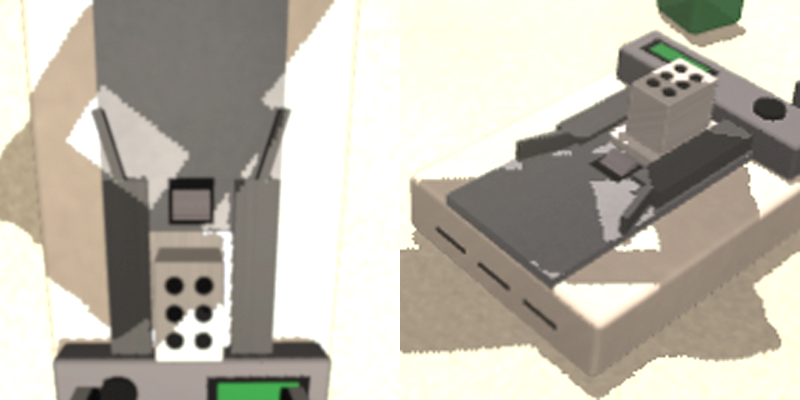

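The block stands between the rails near the stop, and the catch plate stands up behind its foot (left picture about (191,203), right about (618,165)). The gripper is clear.

```bash
python3 -c "
from rig import *
print(finish_job())"
```

```text
the job is handed in; nothing more can be done
None
```

The footed block is home under the rails with the catch up behind it, the plain block was not touched, the gripper is clear, and the job was handed in at about 10 s of the 53 s limit.

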